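# Unclamp a driver module and hold it up to the inspection camera

## Task

Turn both clamp knobs of the aluminium test nest, the red and the blue, anticlockwise to their end stops while the green circuit module stays seated, then lift the module out. Hold its underside up to the inspection webcam: centred in front of the lens, square to it, 110 mm from the glass, the board's long side along the wide side of the webcam (either way round), and finish there, still holding it in the air. Leave the clamps open, do not bump the webcam, and leave the other things on the table where they are.

Things in the scene. Friction and masses are not known exactly. Their poses are not given: they have to be found in the camera images.
- nest: Aluminium test nest bolted to the table: a flat plate 100 (x) by 230 (y) by 16 mm high, origin at the centre of its underside, z up. The module lies in the middle of its top, long side along y, between four dark 4 mm high stops (as high as the board's top), about 2 mm play each way. Left, right, position and yaw vary; nest and webcam may swap places. Red knob at y = -90 mm, blue knob at y = +90 mm.
- module: Green circuit board 50 (x) by 84 (y) by 4 mm, origin at the centre of its underside (the solder side), z up out of the component side. In its middle a black finned heat sink 22 (x) by 36 (y) mm, from the board's top (z = 4) to z = 34 mm: grip it across x, its 22 mm width. Beside it, at y = +26 and -26 mm, two low connectors up to z = 12 mm (8 mm long in y, up to 26 mm wide in x). 80 to 150 g, loose; while the clamps are shut their straps hold both ends down.
- clamp_red (a joint): Angle of the red clamp: 0 = strap straight over the module's end (starts at 0 to 0.15 rad), 1.4 = fully open at its end stop. Grows as the knob turns anticlockwise seen from above. Stays where left; about 0.05 N m of friction.
- clamp_blue (a joint): Angle of the blue clamp, same as the red: anticlockwise from above from 0 to the stop at 1.4 rad.
- red_grip (a point): Centre of the red knob's bar grip, on the knob's upright axis, 45 mm above the table. The bar is 42 mm long (along this point's x axis), 12 mm thick (y), 26 mm tall (32 to 58 mm above the table); it turns with the clamp. The steel strap below it, 16 mm wide, top 27 mm above the table, points along +x, reaching 58 mm from the axis, and turns with it.
- blue_grip (a point): Centre of the blue knob's bar grip, same sizes and axes as the red one.
- camera: Stand of the inspection webcam, fixed to the table: dark plate 90 by 90 by 12 mm with a post and a fork that carries the tilting head; top of the fork 82 mm high. Origin at the centre of the underside; -x is its front. Position and yaw vary.
- lens (a point): Centre of the webcam's front glass, about 100 mm above the table, on a black head 84 mm wide (y) and 30 mm deep (x). z points out of the lens along the line of sight: up, and leaning 0.28 to 0.42 rad from vertical towards the stand's front (the robot's side). y is the wide side of the webcam. The head's tilt is stiff.
- view_point (a point): Unmarked point in the air 110 mm in front of the glass on the lens axis, same axes as the lens: where the centre of the module's underside belongs.
- servo: Bystander: small black servo motor 54 by 20 by 41 mm with a white arm, upright, loose, near the table's middle; origin at the centre of its underside.
- screwdriver: Bystander: orange screwdriver 160 mm long, lying along its x (tip to +x), origin under its middle, loose, near the table's middle.
- breadboard: Bystander: white breadboard 55 by 165 by 9 mm, loose, on the robot's left; origin at the centre of its underside.
- power_bank: Bystander: gold power bank 75 by 115 by 16 mm, loose, on the robot's right; origin at the centre of its underside.
Things that resemble listed ones, but are neither listed nor needed, are in the scene too. What is shaped like the module but orange or yellow is not meant.

How it is judged:
By the outcome, as a careful person would: the job done as asked, in the order asked, and still so for the second after the job is handed in, while the arm keeps its last pose, push and grip.
It also fails if it takes over 72 s, if anything falls off the work surface, if the arm or the gripper's body presses on something with over 40 N, if the wrist force passes 120 N, or if a joint passes its speed limit or range.

## Robot

A 6-joint arm with a two-finger parallel gripper is mounted at the origin on the work surface. World frame = base frame: x ahead of the robot, y to its left, z up, the work surface at z = 0. Lengths are in m, angles in rad, forces in N, time in s.
With the tool pointing down it reaches from about 0.275 to 0.75 m from the base axis. Payload 10.2 kg.
Tool frame: the origin (TCP) lies on the front face of the gripper's body, between the roots of the fingers; the fingertips stand 64 mm ahead of it and the grasp point (between the pads) lies 45 mm ahead of it (tips_ahead is the z of the fingertips in the tool frame, in m); z points along the fingers, y is the line along which they close (so a half turn about z gives the same grasp; the last joint's range is limited). The gripper opens to 88 mm and grips with 3 to 60 N. Pads are 18 mm wide; open, the fingers measure 123 mm over their backs; the gripper's body (75 mm by 187 mm) begins 45 mm behind the grasp point.
Start: joints at [0.895, 0.313, 1.498, -0, 1.331, -0.223], TCP at [0.23, 0.472, 0.303] pointing down, gripper open.
Joint ranges: [-2.94, 2.94], [-0.97, 2.17], [0.19, 2.56], [-1.23, 4.37], [0.02, 3.11], [-2.88, 2.88]. Speed limits (rad/s): [2.39, 2.39, 3.01, 3.14, 3.14, 3.14].

## Interface

Orientations are given as a rotation vector (axis times angle).
In Python, from rig import state, camera, finish_job, tips_ahead gives the robot as it stands.
- The arm moves only by the tool drive_tool, never from a script. Its argument "increments" is one flat list of numbers, 7 for each row, row after row: the shift along the world's x, y, z in cm, then the turn, a rotation vector about the world's x, y, z in rad, then the finger opening in cm, from 0 to 8.81. In form: [tx, ty, tz, rx, ry, rz, grip, tx, ty, tz, rx, ry, rz, grip, ...]. A call has 1 to 5 rows; each row is the pose to reach, as a shift and turn from the pose commanded when the call began; what a row does not reach only later rows make up. A row lasts 1/12 s, in which the tool goes at most 41.7 mm and 7.16 degrees, less where a joint would pass 70% of its speed; a pose out of reach is approached as far as the arm can. A call with a gripper value outside its range is refused whole. The fingers move at their own pace and stop on an object; "newtons" is the grip in N (left out, the last holds). Time passes only in rows, so rows that repeat a pose let the fingers close. It gives the time, the measured TCP pose, the force, the opening and the grip force at its end, in the units of the state.
- state(): the state, without advancing time (a new reading comes with each control period).
- camera(name): name is "side" or "top"; returns a dict with "image" (400x640x3 uint8, red, green, blue), "camera_matrix" (3x3 intrinsics, pixels), "R" (3x3) and "t" (3): a world point X has camera coordinates R X + t. Camera axes: x right, y down, z forward; pixel columns grow to the right and rows downward; lengths in m; the calibration is good to about 2 mm. A picture is of the moment at which its call begins. There is no depth.
- finish_job(): hands the job in; it is judged then, once.
The state is a dict: "t": time; "qpos": joint angles; "qd": joint speeds; "tau": joint torques, N m; "tcp_pos": TCP position; "tcp_rot": TCP orientation; "wrist_force": force on the tool from outside, world axes, zero at the start; "moment": the same for the moment, N m; "finger_gap": finger opening in m; "grip_force": force on a finger pad.
Only numpy, scipy, OpenCV 4.12 (cv2) and the standard library are available. Lean on these libraries where they do the work, as an engineer would, in place of code of your own. Each camera call takes 0.05 s, during which the arm holds its last target. There are 200 camera calls.

## Working session

There is one attempt and no reset: what is moved stays moved. The work goes in short steps, Python scripts to look and compute and a tool call to move; the robot and the scene stay as the last step left them, time stands still between calls to the robot, and variables do not carry over. Pictures are saved under pics/ and viewed, at most 10 in all, crops included, and the job is handed in when it is done.

Besides the shell and the picture viewer there is one more tool, called after ">>>" by a JSON object that holds its "method" and its "body", one argument or row to a line. drive_tool: Moves the arm, as the interface text tells. Its arguments: {"type":"object","properties":{"increments":{"type":"array"},"newtons":{"type":"number"}},"required":["increments"]}

```bash
mkdir -p pics; python3 - <<'E'
from rig import *
import cv2,numpy as np
for n in("top","side"):
    c=camera(n);cv2.imwrite(f"pics/{n}0.png",c["image"][:,:,::-1]);print(n,c["camera_matrix"].round(1).tolist(),(-c["R"].T@c["t"]).round(3),c["R"].round(3).tolist())
print(state(),tips_ahead)
E
```

```text
top [[382.8, 0.0, 326.7], [0.0, 382.8, 199.7], [0.0, 0.0, 1.0]] [0.37  0.01  1.191] [[0.015, -0.999, 0.032], [-0.996, -0.018, -0.089], [0.089, -0.031, -0.996]]
side [[485.0, 0.0, 319.4], [0.0, 485.0, 200.0], [0.0, 0.0, 1.0]] [-0.286 -0.767  1.256] [[0.715, -0.699, -0.019], [-0.515, -0.507, -0.691], [0.474, 0.503, -0.722]]
{'t': 0.1, 'qpos': array([ 8.94558636e-01,  3.13380679e-01,  1.49834651e+00, -8.34821101e-06,
        1.33101044e+00, -2.23370934e-01]), 'qd': array([-0.00010021, -0.0015688 , -0.00164114,  0.00034796,  0.00030399,
        0.00082912]), 'tau': array([ 1.92986750e-03, -4.02807820e+01, -2.52644777e+01,  6.95542060e-02,
        3.41787294e-02, -5.18175045e-05]), 'tcp_pos': array([0.22961487, 0.47196056, 0.3022306 ]), 'tcp_rot': array([-7.05184913e-01, -3.06092048e+00,  1.62491500e-03]), 'wrist_force': array([ 0.15483605, -0.47885744, -0.06778826]), 'moment': array([ 0.00253078, -0.04101187, -0.03652422]), 'grip_force': 0.0, 'finger_gap': 0.0884193960494814} 0.064
```

View pics/top0.png

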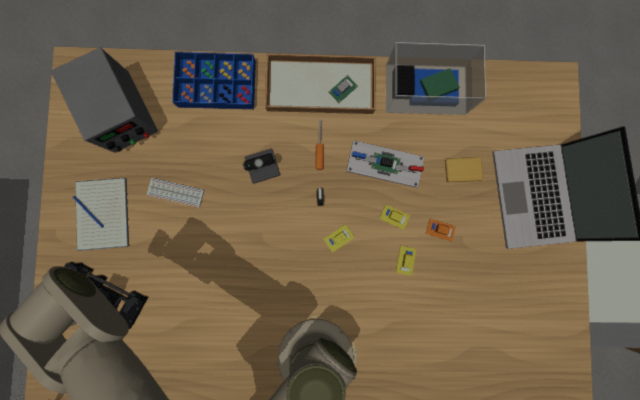

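View pics/side0.png

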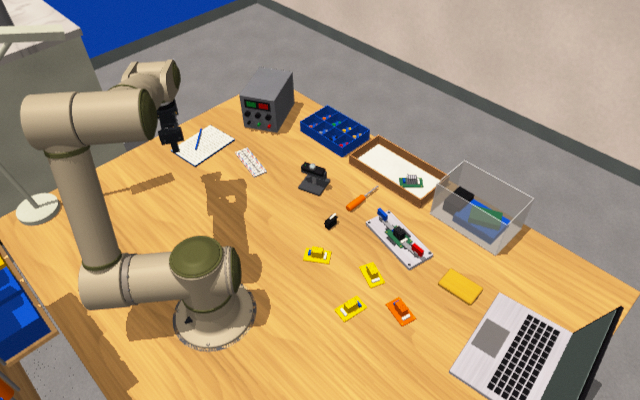

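Candidates (top view): the green module in the nest at (386,163). Not meant are the green boards in the tray (343,89) and in the clear box (440,82), the yellow ones at (339,238), (395,216), (406,260), and the orange one at (441,229). I choose the one in the nest between the red knob (416,168) and the blue knob (358,155). The webcam is at (262,165). I'll check this in one close crop.

```bash
cat > h.py <<'E'
import cv2,numpy as np
from scipy.spatial.transform import Rotation as Ro
def ray(c,uv):
    C=-c["R"].T@c["t"];d=c["R"].T@np.linalg.inv(c["camera_matrix"])@np.array([uv[0],uv[1],1.]);return C,d/np.linalg.norm(d)
def plane(c,uv,z):
    C,d=ray(c,uv);return C+d*(z-C[2])/d[2]
def tri(c1,u1,c2,u2):
    A=[];b=[]
    for c,u in((c1,u1),(c2,u2)):
        C,d=ray(c,u);P=np.eye(3)-np.outer(d,d);A.append(P);b.append(P@C)
    return np.linalg.lstsq(np.vstack(A),np.hstack(b),rcond=None)[0]
def proj(c,X):
    p=c["camera_matrix"]@(c["R"]@X+c["t"]);return p[:2]/p[2]
def blobs(img,hlo,hhi,box,smin=120,vmin=60,amin=6):
    h=cv2.cvtColor(img,cv2.COLOR_RGB2HSV).astype(int)
    m=(h[...,0]>=hlo)&(h[...,0]<=hhi)&(h[...,1]>=smin)&(h[...,2]>=vmin)
    k=np.zeros_like(m);x0,y0,x1,y1=box;k[y0:y1,x0:x1]=1
    m=(m&k).astype(np.uint8)
    n,l,s,c=cv2.connectedComponentsWithStats(m)
    return [(s[i,4],c[i].round(1),s[i,:4].tolist(),np.argwhere(l==i)[:,::-1]) for i in range(1,n) if s[i,4]>=amin]
E
python3 - <<'E'
from rig import *
from h import *
T,S=camera("top"),camera("side")
t,s=T["image"],S["image"]
def cr(i,x,y,w,h):return cv2.resize(i[y:y+h,x:x+w],(400,300),interpolation=cv2.INTER_CUBIC)
o=np.vstack([np.hstack([cr(t,340,130,92,69),cr(t,234,140,56,42)]),np.hstack([cr(s,358,200,92,69),cr(s,286,155,56,42)])])
cv2.imwrite("pics/crop0.png",o[:,:,::-1])
nb=(345,138,428,190);ns=(360,200,440,270)
for nm,a,b in(("red",0,6),("red2",174,180),("blue",105,130),("green",50,95)):
    for c,bx in((T,nb),(S,ns)):
        print(nm,[(x[0],x[1],x[2]) for x in blobs(c["image"],a,b,bx)])
# plate top: low-saturation bright
h=cv2.cvtColor(t,cv2.COLOR_RGB2HSV);m=((h[...,1]<60)&(h[...,2]>110)).astype(np.uint8);k=np.zeros_like(m);k[135:192,342:430]=1;m*=k
n,l,st,ce=cv2.connectedComponentsWithStats(m);i=1+st[1:,4].argmax()
r=cv2.minAreaRect(np.argwhere(np.isin(l,[j for j in range(1,n) if st[j,4]>15]))[:,::-1].astype(np.float32));print(r)
for p in cv2.boxPoints(r):print(p,plane(T,p,.016).round(4))
E
```

```text
red [(np.int32(58), array([416.2, 168. ]), [409, 166, 15, 5])]
red [(np.int32(85), array([417.3, 249.4]), [412, 243, 12, 14])]
red2 []
red2 []
blue [(np.int32(52), array([358.6, 154.7]), [353, 152, 13, 6]), (np.int32(14), array([377.9, 159.4]), [377, 157, 3, 6])]
blue [(np.int32(69), array([382.1, 213.9]), [378, 208, 9, 13])]
green []
green [(np.int32(69), array([393. , 236.9]), [387, 230, 14, 16]), (np.int32(15), array([407.5, 238.5]), [405, 235, 6, 8])]
((385.2845153808594, 163.4266357421875), (73.6395492553711, 31.553333282470703), 13.091893196105957)
[345.8481  170.45306] [ 0.567  -0.0847  0.016 ]
[352.9954  139.71985] [ 0.6648 -0.1061  0.016 ]
[424.72092 156.4002 ] [ 0.6167 -0.3324  0.016 ]
[417.57364 187.13342] [ 0.5191 -0.3092  0.016 ]
```

View pics/crop0.png

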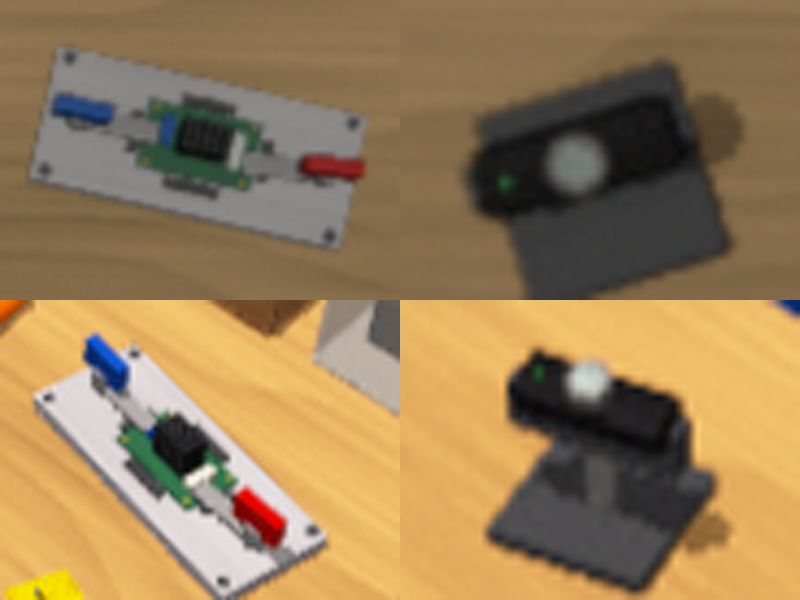

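The crop confirms it: the green module sits in the nest with a black heat sink, between the blue knob (358,155) and the red knob (416,168). The webcam head has a bright lens at about (259,163) in the top view and (310,166) in the side view.

```bash
python3 - <<'E'
from rig import *
from h import *
T,S=camera("top"),camera("side")
np.savez("cal.npz",**{n+k:c[k] for n,c in(("T",T),("S",S)) for k in("image","camera_matrix","R","t")})
for nm,a,b,bt,bs in(("red",0,6,(400,160,428,176),(405,235,435,262)),("blue",105,130,(350,148,370,162),(372,203,390,222))):
    B=max(blobs(T["image"],a,b,bt),key=lambda x:x[0]);D=max(blobs(S["image"],a,b,bs),key=lambda x:x[0])
    p=tri(T,B[1],S,D[1]);r=cv2.fitLine(B[3].astype(np.float32),cv2.DIST_L2,0,.01,.01).ravel()
    q0=plane(T,r[2:]-6*r[:2],.055);q1=plane(T,r[2:]+6*r[:2],.055);d=q1-q0
    print(nm,"tri",p.round(4),"plane.055",plane(T,B[1],.055).round(4),"bar deg",np.degrees(np.arctan2(d[1],d[0])))
for c,bx,n in((T,(236,145,290,186),"T"),(S,(290,155,345,200),"S")):
    h=cv2.cvtColor(c["image"],cv2.COLOR_RGB2HSV).astype(int);x0,y0,x1,y1=bx
    V=h[y0:y1,x0:x1,2];Sa=h[y0:y1,x0:x1,1]
    w=((V>100)&(Sa<60)).astype(np.uint8);nn,l,s,ce=cv2.connectedComponentsWithStats(w)
    print(n,"white",[(s[i].tolist(),(ce[i]+[x0,y0]).round(2)) for i in range(1,nn) if s[i,4]>5])
    k=np.array(V)
T0=[(258.5,163)]
o=[]
for c,(x,y) in((T,(242,148)),(S,(294,157))):
    i=c["image"][y:y+40,x:x+40].astype(float)
    i=np.clip(i*2.2,0,255)**.75*(255/255**.75)
    o.append(cv2.resize(i.astype(np.uint8),(400,400),interpolation=cv2.INTER_NEAREST))
cv2.imwrite("pics/cam1.png",np.hstack(o)[:,:,::-1])
E
```

```text
red tri [ 0.5734 -0.2959  0.0475] plane.055 [ 0.5723 -0.2942  0.055 ] bar deg -93.82263363500428
blue tri [ 0.6106 -0.1202  0.0472] plane.055 [ 0.6093 -0.1197  0.055 ] bar deg -101.69043270258602
T white [([20, 15, 6, 6, 29], array([258.31, 162.55]))]
S white [([19, 9, 7, 5, 27], array([311.81, 165.89]))]
```

View pics/cam1.png

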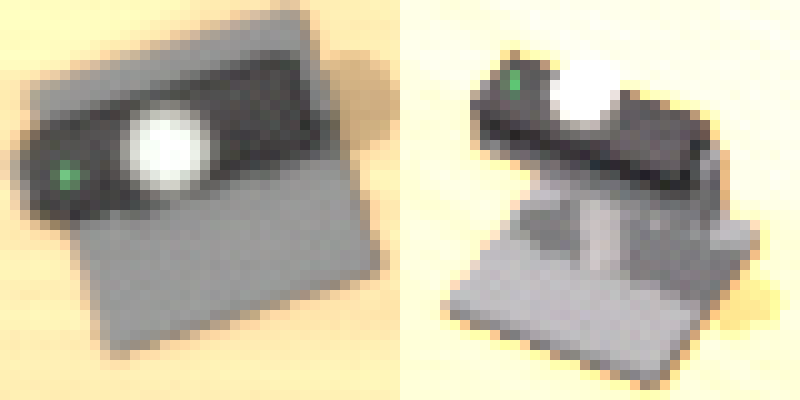

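The crop shows the webcam head from above: the bright lens at (258,163), a green LED to its left and the plate's front towards the robot. In the side view the lens is at (312,166). The knobs match the plate geometry to about 1 mm, with α at about 0.14 rad for red and 0 for blue. Next I move to the red knob.

>>> {"method": "drive_tool", "body": {
  "increments": [6.9,-15.4,-1,0,0,-0.237,4,6.9,-15.4,-1,0,0,-0.237,4,6.9,-15.4,-1,0,0,-0.237,4,6.9,-15.4,-1,0,0,-0.237,4,6.9,-15.4,-1,0,0,-0.237,4]
}}

```text
t: 0.72
tcp_pos: [0.3005, 0.3139, 0.2924]
tcp_rot: [1.069, 2.953, -0.002]
wrist_force: [-0.2, -0.1, -0.1]
finger_gap: 0.0569
grip_force: 0.0
```

>>> {"method": "drive_tool", "body": {
  "increments": [6.9,-15.4,-1,0,0,-0.237,4,6.9,-15.4,-1,0,0,-0.237,4,6.9,-15.4,-1,0,0,-0.237,4,6.9,-15.4,-1,0,0,-0.237,4,6.9,-15.4,-1,0,0,-0.237,4]
}}

```text
t: 1.13
tcp_pos: [0.3698, 0.1596, 0.2825]
tcp_rot: [1.413, 2.805, -0.001]
wrist_force: [-0.5, 1.0, -1.2]
finger_gap: 0.0401
grip_force: 0.0
```

>>> {"method": "drive_tool", "body": {
  "increments": [6.9,-15.4,-1,0,0,-0.237,4,6.9,-15.4,-1,0,0,-0.237,4,6.9,-15.4,-1,0,0,-0.237,4,6.9,-15.4,-1,0,0,-0.237,4,6.9,-15.4,-1,0,0,-0.237,4]
}}

```text
t: 1.55
tcp_pos: [0.4386, 0.0059, 0.2723]
tcp_rot: [1.732, 2.62, -0.001]
wrist_force: [-0.5, 0.5, 1.0]
finger_gap: 0.04
grip_force: 0.0
```

>>> {"method": "drive_tool", "body": {
  "increments": [6.9,-15.4,-1,0,0,-0.237,4,6.9,-15.4,-1,0,0,-0.237,4,6.9,-15.4,-1,0,0,-0.237,4,6.9,-15.4,-1,0,0,-0.237,4,6.9,-15.4,-1,0,0,-0.237,4]
}}

```text
t: 1.97
tcp_pos: [0.5074, -0.1482, 0.2617]
tcp_rot: [2.029, 2.398, -0.001]
wrist_force: [0.1, 0.2, 0.2]
finger_gap: 0.0401
grip_force: 0.0
```

>>> {"method": "drive_tool", "body": {
  "increments": [6.9,-15.4,-1,0,0,-0.237,4,6.9,-15.4,-1,0,0,-0.237,4,6.9,-15.4,-1,0,0,-0.237,4,6.9,-15.4,-1,0,0,-0.237,4,6.9,-15.4,-1,0,0,-0.237,4]
}}

```text
t: 2.38
tcp_pos: [0.576, -0.3021, 0.2503]
tcp_rot: [-2.298, -2.141, 0.001]
wrist_force: [-0.8, 0.2, -0.3]
finger_gap: 0.0401
grip_force: 0.0
```

>>> {"method": "drive_tool", "body": {
  "increments": [-0.1,0.2,-4,0,0,0,4,-0.1,0.2,-8,0,0,0,4,-0.1,0.2,-11,0,0,0,4,-0.1,0.2,-11,0,0,0,4,-0.1,0.2,-11,0,0,0,4]
}}

```text
t: 2.8
tcp_pos: [0.574, -0.2947, 0.1425]
tcp_rot: [-2.292, -2.145, 0.0]
wrist_force: [-0.5, 0.5, 0.5]
finger_gap: 0.0401
grip_force: 0.0
```

>>> {"method": "drive_tool", "body": {
  "increments": [0,0,-2,0,0,0,4,0,0,-4,0,0,0,4,0,0,-4.3,0,0,0,4,0,0,-4.3,0,0,0,4]
}}

```text
t: 3.13
tcp_pos: [0.5743, -0.2957, 0.1012]
tcp_rot: [2.293, 2.145, 0.0]
wrist_force: [0.4, -0.3, -0.4]
finger_gap: 0.04
grip_force: 0.0
```

```bash
python3 - <<'E'
from rig import *
from h import *
T,S=camera("top"),camera("side")
s=state();print(s["tcp_pos"],s["tcp_rot"])
o=[cv2.resize(c["image"][y:y+h,x:x+w],(400,400),interpolation=cv2.INTER_CUBIC) for c,(x,y,w,h) in((T,(350,110,110,110)),(S,(360,170,110,110)))]
cv2.imwrite("pics/r1.png",np.hstack(o)[:,:,::-1])
E
```

```text
[ 0.57460951 -0.29620351  0.10224632] [2.29176051e+00 2.14380393e+00 8.86621831e-04]
```

View pics/r1.png

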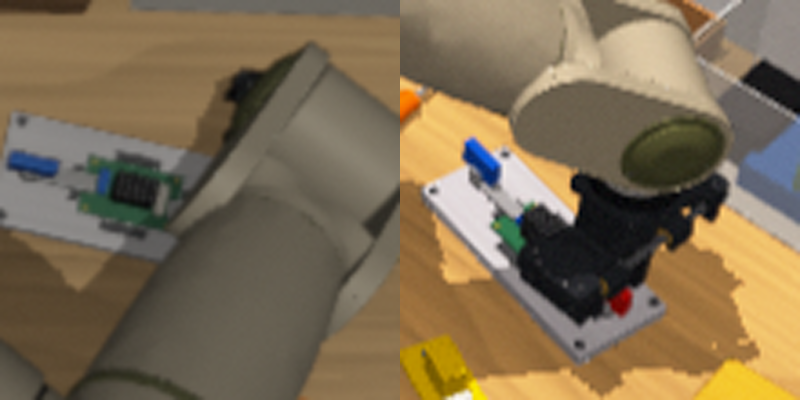

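The side view shows the red bar between the fingers at about (620,300) in the crop, with the module and blue knob clear. I'll close and turn.

>>> {"method": "drive_tool", "body": {
  "increments": [0,0,-0.4,0,0,0,0.6,0,0,-0.4,0,0,0,0.6,0,0,-0.4,0,0,0,0.6,0,0,-0.4,0,0,0,0.6,0,0,-0.4,0,0,0,0.6],
  "newtons": 25
}}

```text
t: 3.65
tcp_pos: [0.5736, -0.296, 0.0962]
tcp_rot: [-2.294, -2.146, 0.001]
wrist_force: [-2.6, 1.2, 2.7]
finger_gap: 0.0185
grip_force: 25.0
```

>>> {"method": "drive_tool", "body": {
  "increments": [0,0,0,0,0,0.09,0.6,0,0,0,0,0,0.18,0.6,0,0,0,0,0,0.27,0.6,0,0,0,0,0,0.36,0.6,0,0,0,0,0,0.45,0.6]
}}

```text
t: 4.07
tcp_pos: [0.5736, -0.296, 0.0962]
tcp_rot: [-1.752, -2.607, 0.0]
wrist_force: [-2.5, 0.8, 4.2]
finger_gap: 0.0181
grip_force: 25.0
```

>>> {"method": "drive_tool", "body": {
  "increments": [0,0,0,0,0,0.09,0.6,0,0,0,0,0,0.18,0.6,0,0,0,0,0,0.27,0.6,0,0,0,0,0,0.36,0.6,0,0,0,0,0,0.45,0.6]
}}

```text
t: 4.48
tcp_pos: [0.5736, -0.2959, 0.0962]
tcp_rot: [-1.126, -2.933, 0.0]
wrist_force: [-3.2, 0.8, 3.5]
finger_gap: 0.0186
grip_force: 25.0
```

```bash
python3 -c "
from rig import *
s=state();print(s['tcp_pos'],s['tcp_rot'],s['wrist_force'],s['moment'],s['finger_gap'],s['grip_force'],s['qpos'])"
```

```text
[ 0.57364544 -0.29593668  0.09617578] [-1.12649358e+00 -2.93257260e+00  8.63305347e-05] [-3.15235986  0.82192525  3.46015201] [ 0.16459117  0.43370735 -0.02747392] 0.018556650873097904 25.00015676021576 [-6.57417950e-01  7.83858491e-01  1.30915733e+00 -9.41450793e-05
  1.04865784e+00 -1.49466280e+00]
```

```bash
python3 - <<'E'
from rig import *
from h import *
T,S=camera("top"),camera("side")
o=[cv2.resize(c["image"][y:y+h,x:x+w],(400,400),interpolation=cv2.INTER_CUBIC) for c,(x,y,w,h) in((T,(350,120,80,80)),(S,(370,195,70,70)))]
cv2.imwrite("pics/r2.png",np.hstack(o)[:,:,::-1])
E
```

```text
(no output)
```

View pics/r2.png

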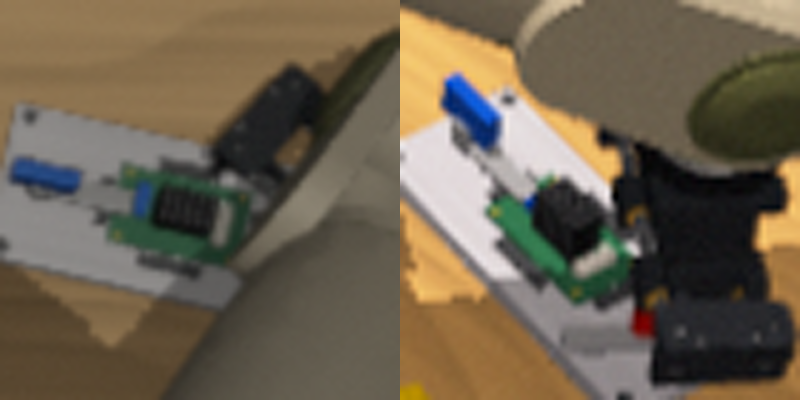

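The strap has swung off the module and points left in the side crop (565,340), so the clamp is turning with the hand. I'll carry on to the stop.

>>> {"method": "drive_tool", "body": {
  "increments": [0,0,0,0,0,0.09,0.6,0,0,0,0,0,0.18,0.6,0,0,0,0,0,0.25,0.6,0,0,0,0,0,0.32,0.6,0,0,0,0,0,0.32,0.6]
}}

```text
t: 5.0
tcp_pos: [0.5737, -0.2959, 0.0962]
tcp_rot: [0.651, 3.073, -0.0]
wrist_force: [-3.8, 1.1, 5.0]
finger_gap: 0.0181
grip_force: 25.0
```

```bash
python3 -c "
from rig import *
s=state();print(s['tcp_rot'],s['wrist_force'],s['moment'],s['finger_gap'])"
```

```text
[ 6.50995583e-01  3.07339774e+00 -7.52930331e-05] [-3.79512063  1.13250476  4.99810912] [ 0.21246794  0.56274156 -0.01220564] 0.018127613615422176
```

>>> {"method": "drive_tool", "body": {
  "increments": [0,0,0,0,0,0.05,0.6,0,0,0,0,0,0.1,0.6,0,0,0,0,0,0.1,0.6]
}}

```text
t: 5.25
tcp_pos: [0.5737, -0.2959, 0.0962]
tcp_rot: [-0.499, -3.102, -0.0]
wrist_force: [-3.6, 0.4, 4.9]
finger_gap: 0.0181
grip_force: 25.0
```

```bash
python3 -c "
from rig import *
s=state();print(s['tcp_rot'],s['wrist_force'],s['moment'],s['finger_gap'])"
```

```text
[-4.98585083e-01 -3.10173985e+00 -7.44774919e-05] [-3.56600397  0.44141251  4.91380582] [ 0.21753437  0.55585436 -0.0717006 ] 0.018092287010644168
```

>>> {"method": "drive_tool", "body": {
  "increments": [0,0,0,0,0,0.05,0.6,0,0,0,0,0,0.1,0.6,0,0,0,0,0,0.1,0.6]
}}

```text
t: 5.5
tcp_pos: [0.5742, -0.296, 0.0961]
tcp_rot: [0.344, 3.121, -0.001]
wrist_force: [2.0, 0.8, 2.6]
finger_gap: 0.0185
grip_force: 25.0
```

```bash
python3 -c "
from rig import *
s=state();print(s['tcp_rot'],s['wrist_force'],s['moment'],s['finger_gap'])"
```

```text
[ 3.43825812e-01  3.12066894e+00 -5.47061765e-04] [2.03690043 0.79049636 2.56084939] [ 0.13541227 -0.3226209  -0.23033579] 0.018525948586556706
```

>>> {"method": "drive_tool", "body": {
  "increments": [0,0,0,0,0,0,4,0,0,0,0,0,0,4,0,0,0,0,0,0,4,0,0,2,0,0,0,4,0,0,6,0,0,0,4]
}}

```text
t: 5.92
tcp_pos: [0.5721, -0.2949, 0.1516]
tcp_rot: [-0.343, -3.115, -0.008]
wrist_force: [0.3, -0.7, 0.3]
finger_gap: 0.04
grip_force: 0.0
```

>>> {"method": "drive_tool", "body": {
  "increments": [0,4,0,0,0,-0.1,4,0,8,0,0,0,-0.2,4,2,11,0,0,0,-0.3,4,4,15,0,0,0,-0.4,4,4,18,0,0,0,-0.5,4]
}}

```text
t: 6.33
tcp_pos: [0.6152, -0.1138, 0.1557]
tcp_rot: [1.111, 2.937, 0.0]
wrist_force: [-0.3, 0.4, 0.7]
finger_gap: 0.0399
grip_force: 0.0
```

```bash
python3 - <<'E'
from rig import *
from h import *
T,S=camera("top"),camera("side")
s=state();print(s["tcp_pos"],s["tcp_rot"],s["qpos"].round(2))
for c,bx in((T,(395,150,435,185)),(S,(405,230,440,265))):
    B=blobs(c["image"],0,6,bx);print([(b[0],b[1]) for b in B])
    if c is T and B:
        r=cv2.fitLine(max(B,key=lambda x:x[0])[3].astype(np.float32),cv2.DIST_L2,0,.01,.01).ravel()
        d=plane(T,r[2:]+6*r[:2],.055)-plane(T,r[2:]-6*r[:2],.055);print("bar",np.degrees(np.arctan2(d[1],d[0])))
o=[cv2.resize(c["image"][y:y+h,x:x+w],(400,400),interpolation=cv2.INTER_CUBIC) for c,(x,y,w,h) in((T,(350,120,80,80)),(S,(370,195,70,70)))]
cv2.imwrite("pics/r3.png",np.hstack(o)[:,:,::-1])
E
```

```text
[ 0.61400124 -0.11138772  0.15542529] [-1.10184586e+00 -2.94076433e+00 -1.05427274e-03] [-0.37  0.67  1.35  0.    1.13 -1.22]
[(np.int32(56), array([416.1, 168.1]))]
bar -23.139683232338466
[(np.int32(86), array([417.3, 249.3]))]
```

View pics/r3.png

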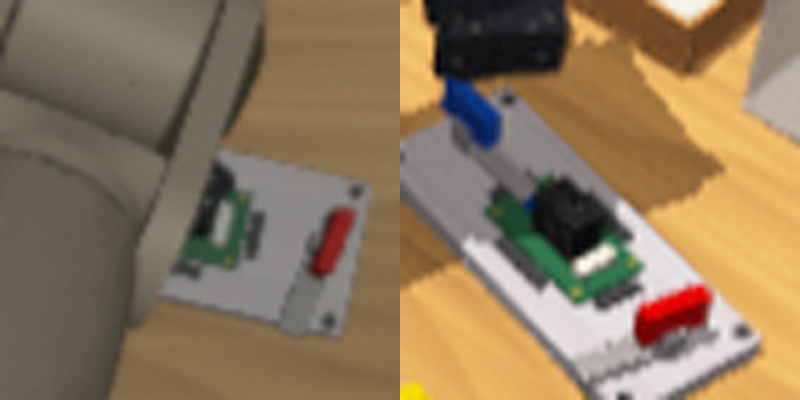

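The crop shows the red bar at about (332,242) in the top part, its strap swung clear, the module still seated and blue still shut. The bar is at 157°, about 1.38–1.40 rad open, and the moment rise to 0.23 N m confirms the end stop. Now the blue knob.

>>> {"method": "drive_tool", "body": {
  "increments": [-0.2,-0.4,0,0,0,-0.12,4,-0.3,-0.9,0,0,0,-0.24,4,-0.3,-0.9,0,0,0,-0.36,4,-0.3,-0.9,0,0,0,-0.48,4,-0.3,-0.9,0,0,0,-0.6,4]
}}

```text
t: 6.85
tcp_pos: [0.6104, -0.126, 0.1555]
tcp_rot: [-1.931, -2.478, 0.001]
wrist_force: [-0.2, 0.7, 0.1]
finger_gap: 0.0401
grip_force: 0.0
```

>>> {"method": "drive_tool", "body": {
  "increments": [0,0,0,0,0,-0.12,4,0,0,0,0,0,-0.24,4,0,0,0,0,0,-0.36,4,0,0,0,0,0,-0.458,4,0,0,0,0,0,-0.458,4]
}}

```text
t: 7.27
tcp_pos: [0.6104, -0.1258, 0.1555]
tcp_rot: [-2.441, -1.978, 0.001]
wrist_force: [-0.2, 0.3, 0.6]
finger_gap: 0.0399
grip_force: 0.0
```

```bash
python3 - <<'E'
from rig import *
import numpy as np
s=state();r=s["tcp_rot"];print(s["tcp_pos"],2*np.degrees(np.arctan2(r[1],r[0]))-90,s["qpos"].round(2))
E
```

```text
[ 0.6104449  -0.1258411   0.15554173] -371.9623211114725 [-0.39  0.67  1.35 -0.    1.12 -0.18]
```

>>> {"method": "drive_tool", "body": {
  "increments": [0,0.55,0,0,0,0,4,0,0.55,-2,0,0,0,4,0,0.55,-4,0,0,0,4,0,0.55,-5.5,0,0,0,4,0,0.55,-5.5,0,0,0,4]
}}

```text
t: 7.68
tcp_pos: [0.6093, -0.1189, 0.0977]
tcp_rot: [-2.43, -1.983, 0.004]
wrist_force: [-0.4, -0.1, 0.4]
finger_gap: 0.0404
grip_force: 0.0
```

>>> {"method": "drive_tool", "body": {
  "increments": [0,0,0,0,0,0,0.6,0,0,0,0,0,0,0.6,0,0,0,0,0,0,0.6,0,0,0,0,0,0,0.6],
  "newtons": 25
}}

```text
t: 8.02
tcp_pos: [0.611, -0.1195, 0.102]
tcp_rot: [2.436, 1.982, 0.001]
wrist_force: [-3.4, 1.8, 10.9]
finger_gap: 0.0154
grip_force: 5.8
```

>>> {"method": "drive_tool", "body": {
  "increments": [0,0,0,0,0,0.09,0.6,0,0,0,0,0,0.18,0.6,0,0,0,0,0,0.27,0.6,0,0,0,0,0,0.36,0.6,0,0,0,0,0,0.45,0.6]
}}

```text
t: 8.43
tcp_pos: [0.6107, -0.1195, 0.1023]
tcp_rot: [1.927, 2.481, -0.0]
wrist_force: [-6.3, 1.0, 8.0]
finger_gap: 0.0121
grip_force: 27.1
```

>>> {"method": "drive_tool", "body": {
  "increments": [0,0,0,0,0,0.09,0.6,0,0,0,0,0,0.18,0.6,0,0,0,0,0,0.27,0.6,0,0,0,0,0,0.36,0.6,0,0,0,0,0,0.45,0.6]
}}

```text
t: 8.85
tcp_pos: [0.6106, -0.1195, 0.1023]
tcp_rot: [1.325, 2.848, -0.001]
wrist_force: [-6.7, 0.9, 8.7]
finger_gap: 0.0119
grip_force: 27.1
```

>>> {"method": "drive_tool", "body": {
  "increments": [0,0,0,0,0,0.09,0.6,0,0,0,0,0,0.18,0.6,0,0,0,0,0,0.27,0.6,0,0,0,0,0,0.36,0.6,0,0,0,0,0,0.45,0.6]
}}

```text
t: 9.27
tcp_pos: [0.6105, -0.1195, 0.1023]
tcp_rot: [-0.656, -3.072, 0.001]
wrist_force: [-6.0, 0.2, 9.9]
finger_gap: 0.0118
grip_force: 27.1
```

```bash
python3 - <<'E'
from rig import *
import numpy as np
s=state();r=s["tcp_rot"];print(s["tcp_pos"],2*np.degrees(np.arctan2(r[1],r[0]))-90,s["moment"],s["qpos"].round(2))
E
```

```text
[ 0.61053275 -0.11954172  0.10230867] -294.1153983407983 [ 0.13133433  1.03888238 -0.05309674] [-0.38  0.73  1.39 -0.    1.02 -1.53]
```

>>> {"method": "drive_tool", "body": {
  "increments": [0,0,0,0,0,0.04,0.6,0,0,0,0,0,0.08,0.6,0,0,0,0,0,0.08,0.6]
}}

```text
t: 9.52
tcp_pos: [0.6105, -0.1196, 0.1023]
tcp_rot: [-0.538, -3.095, 0.0]
wrist_force: [-6.5, -0.2, 8.9]
finger_gap: 0.0118
grip_force: 29.4
```

```bash
python3 - <<'E'
from rig import *
import numpy as np
s=state();r=s["tcp_rot"];print(s["tcp_pos"],2*np.degrees(np.arctan2(r[1],r[0]))-90,s["moment"],s["finger_gap"])
E
```

```text
[ 0.61050228 -0.11958576  0.10230259] -289.71451007855154 [ 0.12662249  1.05711261 -0.44324208] 0.011823310077435544
```

The moment of 0.44 N m shows blue is at its stop. I'll release, rise and move aside to look.

>>> {"method": "drive_tool", "body": {
  "increments": [0,0,0,0,0,-0.02,4,0,0,0,0,0,-0.02,4,0,0,0,0,0,-0.02,4,0,0,4,0,0,-0.02,4,0,0,8,0,0,-0.02,4]
}}

```text
t: 9.93
tcp_pos: [0.6098, -0.1191, 0.1799]
tcp_rot: [-0.569, -3.085, -0.002]
wrist_force: [1.0, -0.8, 0.0]
finger_gap: 0.0398
grip_force: 0.0
```

>>> {"method": "drive_tool", "body": {
  "increments": [-3,3,2,0,0,-0.12,5,-6,6,4,0,0,-0.24,5,-9,9,6,0,0,-0.36,5,-11,12,7,0,0,-0.48,5,-13,15,7,0,0,-0.6,5]
}}

```text
t: 10.35
tcp_pos: [0.4827, 0.0271, 0.2525]
tcp_rot: [1.466, 2.774, 0.002]
wrist_force: [0.4, 0.5, 0.0]
finger_gap: 0.0498
grip_force: 0.0
```

>>> {"method": "drive_tool", "body": {
  "increments": [0,3,0,0,0,-0.12,5,0,6,0,0,0,-0.24,5,0,9,0,0,0,-0.36,5,0,9,0,0,0,-0.48,5,0,9,0,0,0,-0.6,5]
}}

```text
t: 10.77
tcp_pos: [0.4832, 0.1179, 0.2504]
tcp_rot: [2.219, 2.224, 0.0]
wrist_force: [0.3, -0.6, -0.8]
finger_gap: 0.0502
grip_force: 0.0
```

```bash
python3 - <<'E'
from rig import *
from h import *
T,S=camera("top"),camera("side")
s=state();r=s["tcp_rot"];print(s["tcp_pos"],2*np.degrees(np.arctan2(r[1],r[0]))-90,s["qpos"].round(2))
for nm,a,b,bx in(("red",0,6,(400,150,432,185)),("blue",105,130,(345,140,372,172))):
    B=max(blobs(T["image"],a,b,bx),key=lambda x:x[0]);q=B[3].astype(np.float32)
    r=cv2.fitLine(q,cv2.DIST_L2,0,.01,.01).ravel();d=plane(T,r[2:]+6*r[:2],.055)-plane(T,r[2:]-6*r[:2],.055)
    print(nm,B[1],"bar",np.degrees(np.arctan2(d[1],d[0])))
for c,n,(x,y,w,h) in((T,"T",(366,146,44,36)),(S,"S",(375,215,46,45))):
    i=c["image"][y:y+h,x:x+w];H=cv2.cvtColor(i,cv2.COLOR_RGB2HSV).astype(int)
    g=(H[...,0]>40)&(H[...,0]<95)&(H[...,1]>70);k=H[...,2]<55
    for nm,m in(("green",g),("black",k)):
        nn,l,st,ce=cv2.connectedComponentsWithStats(m.astype(np.uint8));j=1+st[1:,4].argmax()
        pts=np.argwhere(l==j)[:,::-1].astype(np.float32)+[x,y] if nm=="black" else np.argwhere(m)[:,::-1].astype(np.float32)+[x,y]
        rr=cv2.minAreaRect(pts.astype(np.float32));print(n,nm,st[j].tolist(),(ce[j]+[x,y]).round(2),rr)
        if n=="T": print("  board/sink",plane(T,rr[0],.02 if nm=="green" else .04).round(4))
o=[cv2.resize(c["image"][y:y+h,x:x+w],(400,400),interpolation=cv2.INTER_CUBIC) for c,(x,y,w,h) in((T,(346,124,80,80)),(S,(364,195,80,80)))]
cv2.imwrite("pics/m1.png",np.hstack(o)[:,:,::-1])
E
```

```text
[0.48344355 0.11680891 0.25038869] 0.29361663506600166 [ 0.    0.3   1.66 -0.    1.18 -0.  ]
red [416.1 168.1] bar -23.139683232338466
blue [358.7 154.7] bar -21.354991774066605
T green [6, 8, 27, 19, 225] [384.16 163.55] ((385.4411926269531, 162.7353057861328), (26.436382293701172, 15.279744148254395), 14.03624439239502)
  board/sink [ 0.5932 -0.2077  0.02  ]
T black [14, 11, 14, 11, 109] [386.11 161.7 ] ((386.04998779296875, 161.85000610351562), (12.016654014587402, 9.17060375213623), 18.43494987487793)
  board/sink [ 0.5921 -0.2058  0.04  ]
S green [11, 11, 26, 22, 164] [397.15 237.75] ((398.2500305175781, 236.25), (26.16295051574707, 12.727922439575195), 45.0)
S black [18, 12, 13, 14, 118] [398.74 233.12] ((398.75006103515625, 232.75003051757812), (13.435027122497559, 9.899494171142578), 45.0)
```

View pics/m1.png

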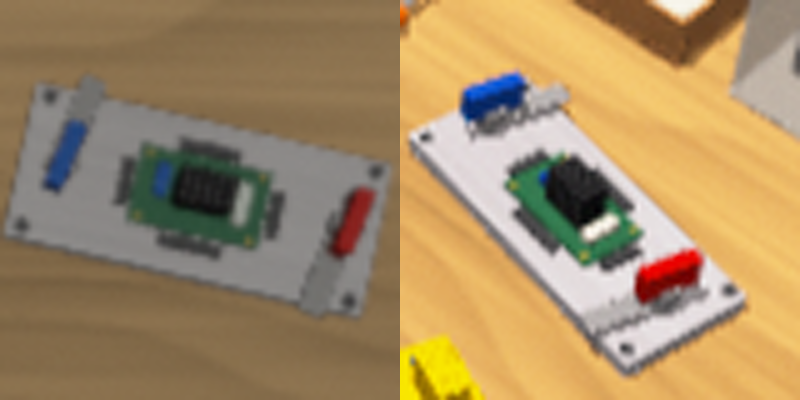

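Both straps are open (blue bar at 66,155 and red bar at 352,220 in the crop) and the module sits between its four stops at about (205,192). Going to grasp the heat sink.

>>> {"method": "drive_tool", "body": {
  "increments": [1.1,-3.2,-1,0,0,-0.02,5,2.2,-6.5,-2,0,0,-0.05,5,3.3,-9.7,-3,0,0,-0.07,5,4.4,-13,-4,0,0,-0.1,5,5.5,-16.2,-5,0,0,-0.11,5]
}}

```text
t: 11.28
tcp_pos: [0.5388, -0.0476, 0.2]
tcp_rot: [2.332, 2.105, 0.0]
wrist_force: [0.2, -0.4, 0.2]
finger_gap: 0.05
grip_force: 0.0
```

>>> {"method": "drive_tool", "body": {
  "increments": [1.5,-4,-1,0,0,-0.03,5,3,-8,-2,0,0,-0.06,5,4.2,-12,-3,0,0,-0.09,5,5.4,-16.2,-4.5,0,0,-0.106,5,5.4,-16.2,-4.5,0,0,-0.106,5]
}}

```text
t: 11.7
tcp_pos: [0.5923, -0.213, 0.1531]
tcp_rot: [-2.443, -1.974, 0.002]
wrist_force: [-0.1, 0.5, -0.8]
finger_gap: 0.05
grip_force: 0.0
```

>>> {"method": "drive_tool", "body": {
  "increments": [0,0,0,0,0,0,5,0,0,0,0,0,0,5]
}}

```text
t: 11.87
tcp_pos: [0.5922, -0.2074, 0.1552]
tcp_rot: [-2.44, -1.977, 0.0]
wrist_force: [0.2, 1.1, -0.1]
finger_gap: 0.0502
grip_force: 0.0
```

```bash
python3 - <<'E'
from rig import *
import numpy as np
s=state();r=s["tcp_rot"];print(s["tcp_pos"],2*np.degrees(np.arctan2(r[1],r[0]))-90,s["qpos"].round(2))
E
```

```text
[ 0.59222676 -0.20739208  0.15515732] -371.98307210597244 [-0.52  0.67  1.34  0.    1.13 -0.31]
```

>>> {"method": "drive_tool", "body": {
  "increments": [0,0,-2.5,0,0,0,5,0,0,-4.5,0,0,0,5,0,0,-6,0,0,0,5,0,0,-6.6,0,0,0,5,0,0,-6.6,0,0,0,5]
}}

```text
t: 12.28
tcp_pos: [0.5922, -0.206, 0.0889]
tcp_rot: [-2.439, -1.977, 0.001]
wrist_force: [0.2, 1.1, 0.4]
finger_gap: 0.05
grip_force: 0.0
```

>>> {"method": "drive_tool", "body": {
  "increments": [0,0,0,0,0,0,1.6,0,0,0,0,0,0,1.6,0,0,0,0,0,0,1.6,0,0,0,0,0,0,1.6,0,0,0,0,0,0,1.6],
  "newtons": 25
}}

```text
t: 12.7
tcp_pos: [0.5927, -0.2076, 0.0901]
tcp_rot: [2.442, 1.975, 0.001]
wrist_force: [-0.6, 0.7, 2.7]
finger_gap: 0.0219
grip_force: 25.0
```

```bash
python3 - <<'E'
from rig import *
from h import *
s=state();print(s["tcp_pos"],s["tcp_rot"],s["wrist_force"],s["moment"],s["finger_gap"],s["grip_force"])
d=np.load("cal.npz");C={n:{k:d[n+k] for k in("image","camera_matrix","R","t")} for n in"TS"};T,S=C["T"],C["S"]
# webcam: lens = white blob weighted by brightness
def wc(c,x0,y0,x1,y1):
    g=c["image"][y0:y1,x0:x1].astype(float).min(2);w=np.clip(g-60,0,None);yy,xx=np.mgrid[y0:y1,x0:x1];return np.array([(w*xx).sum(),(w*yy).sum()])/w.sum()
uT=wc(T,253,157,264,168);uS=np.array([311.9,165.9])
print("lensuv",uT,uS,"tri",tri(T,uT,S,uS).round(4),proj(T,tri(T,uT,S,uS)))
# green LED
print([ (b[1],b[0]) for b in blobs(T["image"],45,90,(244,160,253,170),60,30,1)],[(b[1],b[0]) for b in blobs(S["image"],45,90,(300,160,309,169),60,30,1)])
# plate corners from picture (top, z=.012): back-right, back-left, front-right, front-left
for u in((272.3,149),(245,157.3),(280,174.8),(253.3,183.2)):print(plane(T,u,.012).round(4))
# head face ends & long edges in raw grey
g=cv2.cvtColor(T["image"],cv2.COLOR_RGB2GRAY);print(g[150:174,242:278])
g=cv2.cvtColor(S["image"],cv2.COLOR_RGB2GRAY);print(g[160:180,298:330])
E
```

```text
[ 0.59274532 -0.20763703  0.09006489] [2.44214645e+00 1.97477099e+00 6.25843951e-04] [-0.58085136  0.73694422  2.70097853] [ 0.07235064  0.19861696 -0.00432322] 0.02186444865777597 24.998317952267826
lensuv [258.20914346 162.48817656] [311.9 165.9] tri [0.5697 0.1743 0.1029] [258.05366084 162.66483893]
[(array([248.2, 165.2]), np.int32(6))] [(array([305., 165.]), np.int32(3))]
[0.6305 0.1453 0.012 ]
[0.6025 0.2289 0.012 ]
[0.5498 0.1193 0.012 ]
[0.522  0.2007 0.012 ]
[[120 121 120 120 120 119 120 119 119 118 119 118 118 116 115 112 110 108
  106 103  88  84  79  70  67  61  59  57  56  56  60  96 108 109 110 108]
 [118 118 118 118 118 119 119 119 119 118 118 116 115 112 109 107 104  90
   85  78  66  64  61  58  57  59  56  57  58  57  53  81 104 109 110 109]
 [119 118 119 119 118 118 117 117 117 114 111 108 108 104  91  80  77  68
   63  59  57  57  58  57  57  56  55  55  56  56  52  67 101 109 110 110]
 [122 122 122 122 120 118 118 114 112 109  98  89  82  76  69  60  59  58
   59  56  59  57  56  55  49  41  35  31  32  41  52  61  98  93  88  88]
 [118 117 117 117 114 113 110  9
[... 4909 characters left out ...]
2   9  26  49  36  82 194 194 194]
 [187 188 187 187 182 179 178 176 150  88  71  62  61  51  45  39  40  40
   35  24  21  12  10  11  12  19  38  31  83 196 195 194]
 [186 187 190 189 188 185 181 151 105  80  80  78  64  58  59  59  53  43
   41  38  39  32  24  23  22  33  38  34  77 188 193 193]
 [178 182 185 189 189 186 165 100  70  68  66  64  45  53  73  79  72  61
   51  51  46  41  37  39  36  41  37  34  73 170 184 185]
 [176 177 179 185 188 182 130  78  49  46  45  47  46  53  76  81  81  75
   59  55  49  55  52  47  44  43  35  43  75 122 146 152]
 [179 176 176 179 181 158  93  64  45  47  46  46  49  54  79  82  79  73
   53  47  49  64  53  46  43  53  41  59  77  79  83 102]]
```

```bash
python3 - <<'E'
from h import *
from scipy.optimize import brentq
d=np.load("cal.npz");C={n:{k:d[n+k] for k in("image","camera_matrix","R","t")} for n in"TS"};T,S=C["T"],C["S"]
L=tri(T,(258.2,162.5),S,(311.9,165.9));F=tri(T,(258.2,162.2),S,(311.8,167.58));print("lens",L,"face mid",F)
# yaw from S and T long-edge directions, on horizontal plane at z~.09
for c,p,q,n in((S,(298+7.9,162),(298+25.9,168),"Sback"),(S,(298+7.2,169),(298+22.4,174),"Sfront"),(T,(242+25.2,153),(242+9.2,158),"Tback"),(T,(242+29.2,164),(242+7.2,170),"Tfront")):
    a=plane(c,q,.095)-plane(c,p,.095);print(n,np.degrees(np.arctan2(a[1],a[0])))
for yaw in np.radians([17,18.5,20]):
    x=np.array([np.cos(yaw),np.sin(yaw),0]);y=np.array([-x[1],x[0],0]);z=np.array([0,0,1])
    def sep(t,w=.03):
        u=np.cos(t)*x+np.sin(t)*z # face back direction
        a,b=proj(S,F+u*w/2),proj(S,F-u*w/2);s=proj(S,F+.03*y)-proj(S,F-.03*y)
        return (b[1]-a[1])-(b[0]-a[0])*s[1]/s[0]
    print(np.degrees(yaw),[(t,round(sep(t),2)) for t in(.2,.28,.35,.42)],sep(.35,.029))
E
```

```text
lens [0.56971404 0.17435367 0.10291988] face mid [0.57195252 0.17651123 0.09216441]
Sback -71.6033443510891
Sfront -70.94853428739033
Tback 108.97359456178262
Tfront 106.7346874927642
17.0 [(0.2, np.float64(7.63)), (0.28, np.float64(7.99)), (0.35, np.float64(8.26)), (0.42, np.float64(8.48))] 7.98088212625163
18.5 [(0.2, np.float64(7.55)), (0.28, np.float64(7.9)), (0.35, np.float64(8.17)), (0.42, np.float64(8.4))] 7.899092531173043
20.0 [(0.2, np.float64(7.46)), (0.28, np.float64(7.82)), (0.35, np.float64(8.09)), (0.42, np.float64(8.33))] 7.823481734712465
```

>>> {"method": "drive_tool", "body": {
  "increments": [0,0,1,0,0,0,1.6,0,0,3,0,0,0,1.6,0,0,6,0,0,0,1.6,0,0,10,0,0,0,1.6,0,0,14,0,0,0,1.6]
}}

```text
t: 13.12
tcp_pos: [0.592, -0.2073, 0.2311]
tcp_rot: [-2.442, -1.974, 0.001]
wrist_force: [0.7, -0.5, -0.4]
finger_gap: 0.0218
grip_force: 25.0
```

>>> {"method": "drive_tool", "body": {
  "increments": [0,0,2,0,0,0,1.6,0,0,4,0,0,0,1.6,0,0,5,0,0,0,1.6,0,0,5,0,0,0,1.6]
}}

```text
t: 13.45
tcp_pos: [0.5928, -0.2077, 0.2819]
tcp_rot: [2.44, 1.973, 0.002]
wrist_force: [1.0, -0.1, -1.0]
finger_gap: 0.0217
grip_force: 25.0
```

```bash
python3 - <<'E'
from h import *
d=np.load("cal.npz");C={n:{k:d[n+k] for k in("image","camera_matrix","R","t")} for n in"TS"};T,S=C["T"],C["S"]
yaw=np.radians(18.5);x=np.array([np.cos(yaw),np.sin(yaw),0]);y=np.array([-x[1],x[0],0])
L=np.array([.5697,.1743,.1029])
for c,n,rngs,lo,hi in((T,"T",[(-.031,-.015),(.015,.026)],-10,8),(S,"S",[(-.034,-.014),(.015,.024),(.029,.036)],-7,11)):
    g=cv2.cvtColor(c["image"],cv2.COLOR_RGB2GRAY).astype(float);p0=proj(c,L)
    e=proj(c,L+.03*y)-proj(c,L-.03*y);px=np.linalg.norm(e)/.06;e/=np.linalg.norm(e);nn=np.array([-e[1],e[0]]);nn*=np.sign(nn[1])
    yy,xx=np.mgrid[0:400,0:640];D=np.stack([xx,yy],-1)-p0;a=D@e/px;b=D@nn
    print(n,"p0",p0.round(2),"nn",nn.round(3),"px/m",px)
    for A in rngs:
        print(A,end=": ")
        for q in np.arange(lo,hi,.5):
            m=(a>A[0])&(a<A[1])&(b>=q-.25)&(b<q+.25)
            if m.sum():print(f"{q:.1f}:{np.mean(g[m]):.0f}",end=" ")
        print()
# plate edges in T: sample profile across each side, subpixel half crossing
g=cv2.cvtColor(T["image"],cv2.COLOR_RGB2GRAY).astype(float)
c0=np.array([.5777,.175,.012])
def cross(dirv,along,ss,r0=.03,r1=.062):
    out=[]
    for s in ss:
        r=np.arange(r0,r1,.0005);P=[proj(T,c0+along*s+dirv*k) for k in r];P=np.array(P,np.float32)
        v=cv2.remap(g.astype(np.float32),P[:,0].reshape(1,-1),P[:,1].reshape(1,-1),cv2.INTER_LINEAR).ravel()
        i=np.argmax(v>84);out.append(r[i])
    return np.round(np.array(out)*1000,1)
print("back",cross(x,y,[-.03,-.015,0,.015,.03]));print("front",cross(-x,y,[-.03,-.015,0,.015,.03]))
print("left",cross(y,x,[-.035,-.025,-.015]),"right",cross(-y,x,[-.035,-.025,-.015]))
E
```

```text
T p0 [258.07 162.68] nn [0.291 0.957] px/m 351.58875713547826
(-0.031, -0.015): -10.0:68 -9.5:61 -9.0:57 -8.5:57 -8.0:58 -7.5:56 -7.0:52 -6.5:38 -6.0:28 -5.5:22 -5.0:20 -4.5:24 -4.0:25 -3.5:26 -3.0:25 -2.5:24 -2.0:23 -1.5:24 -1.0:23 -0.5:22 0.0:22 0.5:19 1.0:20 1.5:21 2.0:20 2.5:18 3.0:16 3.5:17 4.0:22 4.5:30 5.0:40 5.5:47 6.0:53 6.5:57 7.0:57 7.5:58 
(0.015, 0.026): -10.0:69 -9.5:64 -9.0:58 -8.5:58 -8.0:57 -7.5:56 -7.0:52 -6.5:41 -6.0:30 -5.5:22 -5.0:20 -4.5:24 -4.0:24 -3.5:26 -3.0:26 -2.5:26 -2.0:26 -1.5:28 -1.0:24 -0.5:23 0.0:28 0.5:22 1.0:22 1.5:18 2.0:20 2.5:20 3.0:20 3.5:20 4.0:20 4.5:40 5.0:47 5.5:56 6.0:56 6.5:60 7.0:58 7.5:58 
S p0 [312.09 165.89] nn [-0.316  0.949] px/m 264.1459846180927
(-0.034, -0.014): -7.0:194 -6.5:196 -6.0:194 -5.5:196 -5.0:196 -4.5:194 -4.0:192 -3.5:194 -3.0:196 -2.5:171 -2.0:133 -1.5:64 -1.0:32 -0.5:32 0.0:30 0.5:32 1.0:32 1.5:30 2.0:36 2.5:34 3.0:34 3.5:35 4.0:32 4.5:28 5.0:22 5.5:11 6.0:10 6.5:12 7.0:24 7.5:38 8.0:39 8.5:41 9.0:52 9.5:57 10.0:66 10.5:75 
(0.015, 0.024): -7.0:194 -6.5:196 -6.0:198 -5.5:199 -5.0:199 -4.5:197 -3.5:192 -2.5:166 -2.0:144 -1.5:62 -1.0:32 -0.5:32 0.0:29 0.5:42 1.0:30 1.5:32 2.0:33 2.5:31 3.0:34 3.5:32 4.0:32 5.0:22 6.0:11 7.0:22 7.5:32 8.0:37 8.5:51 9.0:95 9.5:132 10.0:168 10.5:178 
(0.029, 0.036): -6.5:198 -5.5:197 -5.0:193 -4.5:192 -3.5:186 -2.5:151 -2.0:168 -1.5:59 -1.0:108 0.0:48 1.0:46 1.5:39 2.0:32 3.0:32 4.0:29 5.0:22 6.0:17 7.0:27 7.5:69 8.0:42 8.5:89 9.5:143 10.0:178 10.5:180 
back [46.  46.5 46.  46.  45.5]
front [46.  45.  46.  45.5 46. ]
left [46.5 46.  46. ] right [45.5 46.  45. ]
```

The stand centre fits at (0.578, 0.175) with yaw 18.5°. The lens is at about (0.570, 0.174, 0.103) and leans about 0.31 rad. The module is held and lifted; I'll carry it to the view point in stages.

>>> {"method": "drive_tool", "body": {
  "increments": [-0.5,3.5,0,0,0,0.08,1.6,-1.2,7,0,0,0,0.18,1.6,-2,10.5,0,0,0,0.28,1.6,-3,14,0,0,0,0.36,1.6,-3.5,17,0,0,0,0.42,1.6]
}}

```text
t: 13.87
tcp_pos: [0.5561, -0.0355, 0.2779]
tcp_rot: [-1.97, -2.443, 0.002]
wrist_force: [0.2, 0.5, -0.8]
finger_gap: 0.0217
grip_force: 25.0
```

>>> {"method": "drive_tool", "body": {
  "increments": [-0.7,3.5,0,0,0,0.06,1.6,-1.5,7,0.2,0,0,0.113,1.6,-2.2,10.5,0.4,0,0,0.113,1.6,-3,14,0.6,0,0,0.113,1.6,-4,17,0.6,0,0,0.113,1.6]
}}

```text
t: 14.28
tcp_pos: [0.5166, 0.1344, 0.2843]
tcp_rot: [-1.835, -2.548, 0.001]
wrist_force: [0.2, 0.5, -0.9]
finger_gap: 0.0219
grip_force: 25.0
```

>>> {"method": "drive_tool", "body": {
  "increments": [0,0.5,0,0.03,-0.09,0,1.6,0,1,0,0.055,-0.165,0,1.6,0,1.5,0,0.08,-0.24,0,1.6,0,2,0,0.098,-0.294,0,1.6,0,2,0,0.098,-0.294,0,1.6]
}}

```text
t: 14.7
tcp_pos: [0.5163, 0.1529, 0.2839]
tcp_rot: [1.718, 2.385, 0.372]
wrist_force: [-0.4, 0.2, -0.5]
finger_gap: 0.0213
grip_force: 25.0
```

```bash
cat > goal.py <<'E'
from rig import *
from h import *
yaw,t=np.radians(18.5),.31;L=np.array([.5702,.1737,.1025])
x=np.array([np.cos(t)*np.cos(yaw),np.cos(t)*np.sin(yaw),np.sin(t)]);y=np.array([-np.sin(yaw),np.cos(yaw),0]);n=np.cross(x,y)
Rt=np.stack([np.cross(x,-n),x,-n],1);off=np.array([0,0,.074])
V=L+.110*n;P=V-Rt@off
if __name__=="__main__":
    s=state();R=Ro.from_rotvec(s["tcp_rot"]).as_matrix()
    print("P",P.round(4),"shift cm",((P-s["tcp_pos"])*100).round(2),"turn",Ro.from_matrix(Rt@R.T).as_rotvec().round(4),s["qpos"].round(2),s["grip_force"],s["finger_gap"])
E
python3 goal.py
```

```text
P [0.517  0.1559 0.2777] shift cm [ 0.07  0.3  -0.62] turn [-0.0005 -0.0013  0.0004] [ 0.04  0.24  1.66  0.11  0.94 -0.33] 24.996512113139033 0.02132044052910549
```

>>> {"method": "drive_tool", "body": {
  "increments": [0.1,0.3,-0.3,0,0,0,1.6,0.1,0.3,-0.6,0,0,0,1.6,0.1,0.3,-0.6,0,0,0,1.6,0.1,0.3,-0.6,0,0,0,1.6]
}}

```text
t: 15.03
tcp_pos: [0.5187, 0.1553, 0.2787]
tcp_rot: [1.718, 2.384, 0.37]
wrist_force: [-0.2, -0.5, -0.9]
finger_gap: 0.0219
grip_force: 25.0
```

```bash
python3 goal.py; python3 - <<'E'
from goal import *
T,S=camera("top"),camera("side")
s=state();R=Ro.from_rotvec(s["tcp_rot"]).as_matrix();U=s["tcp_pos"]+R@off
im=[]
for c,(X,Y,w,h) in((T,(225,115,80,80)),(S,(270,90,80,80))):
    i=cv2.resize(c["image"][Y:Y+h,X:X+w],(400,400),interpolation=cv2.INTER_CUBIC)
    q=[]
    for z in(0,.004):
        for a,b in((1,1),(1,-1),(-1,-1),(-1,1)):
            u=proj(c,U+R@np.array([b*.042,a*.025,-z]));q.append(u)
            cv2.circle(i,tuple(((u-[X,Y]+.5)*5).round().astype(int).tolist()),2,(255,0,255),-1)
    im.append(i)
    B=blobs(c["image"],40,95,(X,Y,X+w,Y+h),70,30,15);print([(b[0],b[1],b[2]) for b in B],np.mean(q,0).round(1))
cv2.imwrite("pics/v1.png",np.hstack(im)[:,:,::-1])
E
```

```text
P [0.517  0.1559 0.2777] shift cm [-0.17  0.06 -0.1 ] turn [ 0.0005 -0.0018  0.001 ] [ 0.05  0.26  1.66  0.1   0.93 -0.33] 24.996519978158176 0.021944835835562337
[(np.int32(32), array([268.2, 157.2]), [265, 154, 7, 7])] [256.2 166.6]
[(np.int32(82), array([312.1, 150.8]), [301, 143, 20, 14])] [307.2 148. ]
```

View pics/v1.png

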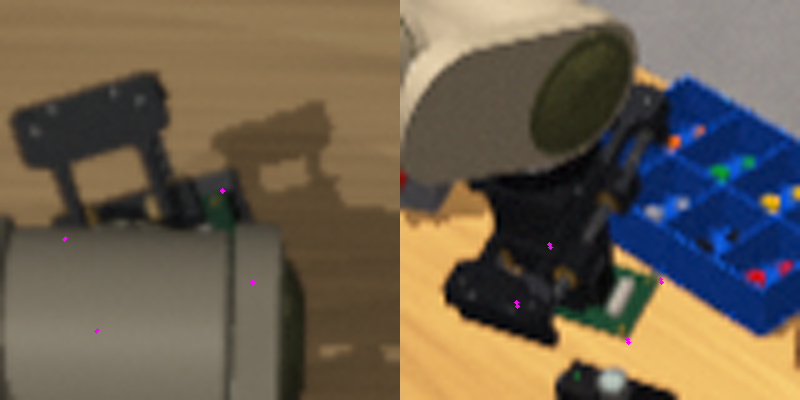

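The projected board corners match the seen ones at (660,281) and (628,341) in the side crop to within half a pixel, so the module sits in the hand as assumed. The lean estimates range from 0.28 to 0.35 rad, so I settle on 0.33.

```bash
sed -i 's/,\.31;L/,.33;L/' goal.py; python3 goal.py; python3 -c "
from rig import camera
[camera('top') for _ in range(4)]"; python3 goal.py
```

```text
P [0.5137 0.1548 0.2766] shift cm [-0.51 -0.05 -0.26] turn [ 0.0066 -0.0197  0.001 ] [ 0.05  0.26  1.66  0.1   0.93 -0.33] 24.996532942168415 0.021549708662705454
P [0.5137 0.1548 0.2766] shift cm [-0.49 -0.06 -0.28] turn [ 0.0065 -0.0191  0.0009] [ 0.05  0.25  1.66  0.1   0.93 -0.33] 24.99660492874682 0.021978871630959834
```

>>> {"method": "drive_tool", "body": {
  "increments": [-0.2,0,-0.1,0.003,-0.01,0,1.6,-0.5,-0.05,-0.27,0.0065,-0.019,0.001,1.6,-0.5,-0.05,-0.27,0.0065,-0.019,0.001,1.6,-0.5,-0.05,-0.27,0.0065,-0.019,0.001,1.6,-0.5,-0.05,-0.27,0.0065,-0.019,0.001,1.6]
}}

```text
t: 15.75
tcp_pos: [0.5135, 0.1549, 0.2767]
tcp_rot: [1.707, 2.372, 0.395]
wrist_force: [0.6, -0.5, -0.6]
finger_gap: 0.0219
grip_force: 25.0
```

```bash
python3 -c "
from rig import camera
[camera('top') for _ in range(4)]"; python3 goal.py
```

```text
P [0.5137 0.1548 0.2766] shift cm [ 0.   -0.02 -0.01] turn [-0.0001  0.     -0.0001] [ 0.04  0.24  1.69  0.12  0.89 -0.34] 24.996502599678934 0.021670831011335805
```

```bash
python3 -c "
from rig import finish_job
print(finish_job())"
```

```text
the job is handed in; nothing more can be done
None
```

I opened both clamps to their stops, lifted the module out and handed the job in with it held underside to the webcam, at my estimate of 110 mm from the glass. The weakest number is the webcam's lean: I used 0.33 rad, and an error of 0.05 rad would leave the module about 5 mm off centre and that much out of square.

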